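Seat the sprung-up pan in the watercolour tin and shut the lid

ROBOT

A 6-joint arm with a two-finger parallel gripper is mounted at the origin on a cart in front of the work surface, level with it; the furniture and walls round the work are solid. World frame = base frame: x ahead of the robot, y to its left, z up, the work surface at z = 0. Lengths are in mm, angles in rad, forces in N, time in s.
With the tool pointing down it reaches from about 275 to 1000 mm from the base axis. Payload 8.4 kg.
Tool frame: the origin (TCP) lies between the finger pads; the fingertips stand 22 mm ahead of it and the grasp point (between the pads) lies 3 mm ahead of it (r.nose_length is the z of the fingertips in the tool frame, in mm); z points along the fingers, y is the line along which they close (so a half turn about z gives the same grasp; the last joint's range is limited). The gripper opens to 85 mm and grips with 20 to 120 N. Pads are 22 mm wide; open, the fingers measure 114 mm over their backs; the gripper's body (76 mm by 85 mm) begins 54 mm behind the grasp point. The pads swing forward as they close: fully open they stand 13 mm farther back than shut.
Start: joints at [1.155, 0.353, 1.633, -0, 1.155, -0.002], TCP at [251.306, 572.253, 253.281] pointing down, gripper open.
Joint ranges: [-2.63, 2.63], [-0.92, 2.1], [0.06, 2.66], [-1.3, 4.44], [0, 2.69], [-3.02, 3.02]. Speed limits (rad/s): [2.22, 2.22, 2.79, 3.14, 3.14, 3.14].

INTERFACE

Orientations are given as [roll, pitch, yaw] about the fixed x, y, z axes, in that order (R = Rz(yaw) Ry(pitch) Rx(roll)).
In Python, from rig import r, cams gives the robot as it stands.
- The arm moves only by the shell command python3 -m handwheel FILE [FORCE], which reads ROWS from the file FILE. ROWS is a JSON list of rows, 1 to 5 of them, each written [[rx, ry, rz], [dx, dy, dz], opening]: a rotation vector rx, ry, rz in units of 0.2 rad, then dx, dy, dz in m, then the opening from 0.0 (shut) to 1.0 (fully open); each row shifts and turns the commanded pose from where the row before left it, along the tool's axes as they then stand; what a row does not reach is not made up. A row lasts 1/12 s, in which the tool goes at most 41.7 mm and 0.125 rad, less where a joint would pass 70% of its speed; a pose out of reach is approached as far as the arm can. The fingers move at their own pace and stop on an object; FORCE is the grip in N (left out, the last holds). Time passes only in rows, so rows that do not move let the fingers close. It prints the time, the measured TCP pose, the force, the opening and the grip force at its end. Input that does not fit is refused with a message, and nothing moves.
- r.sense(): the state, without advancing time (a new reading comes with each control period).
- cams.grab_frame(name): name is "scene" or "top"; returns the picture (420x560x3 uint8, red, green, blue); there is no depth.
- cams.camera_params(name): a dict with "fx", "fy", "cx", "cy" (pixels), "dist_coeffs" ([k1, k2, p1, p2, k3] as OpenCV has them; the pictures are not rectified), "rvec" (rotation vector, rad) and "tvec" (3), from world to camera coordinates, as OpenCV has them. Camera axes: x right, y down, z forward; pixel columns grow to the right and rows downward; lengths in mm; the calibration is good to about 2 mm. A picture is of the moment at which its call begins. camera_params takes no time and is no camera call.
- r.sign_off(): hands the job in; it is judged then, once.
The state is a dict: "clock": time; "qpos": joint angles; "qvel": joint speeds; "joint_efforts": joint torques, N m; "eef_pos": TCP position; "tcp_rot": TCP orientation; "contact_force": force on the tool from outside, world axes, zero at the start; "wrist_torque": the same for the moment, N m; "opening": opening from 0.0 (shut) to 1.0 (fully open); "grasp_force": force on a finger pad.
Only numpy, scipy, OpenCV 4.12 (cv2) and the standard library are available. Lean on these libraries where they do the work, as an engineer would, in place of code of your own. Each camera call takes 0.05 s, during which the arm holds its last target. There are 200 camera calls.

TASK

The new red pan in the open watercolour tin in front of you has sprung up at its front edge and would catch the lid. With the fingertips press it down slowly and lightly until it sits flat in its place, leaving the other paint pans alone; only then swing the lid over with the outside of the fingers and push it fully shut. Do not lift the tin or shove it along, leave everything around it where it is, and take the hand away at the end.

Things in the scene. Friction and masses are not known exactly. Their poses are not given: they have to be found in the camera images.
- paint_tin: open black watercolour tin in front of the robot, loose, about 0.4 kg, 93 (x) x 208 (y) mm. Origin: centre of its underside; x points to its hinge side (away from the robot), y along its length to the left, z up. The tray has a wall all round, 16 high, and two rows of six pans, each 30 (x) x 28 (y), spaced 31.5 along y; seated pan tops lie 8.5 above the underside.
- seated_pans: the eleven other paint pans, seated in the tray and part of the tin (same origin and axes). Pan centres in mm: front row x -22, back row x +11; y +79, +47, +16, -16, -47, -79; the place at x -22, y -16 is the red pan's.
- red_pan (a joint): tilt of the red pan, rad: 0 seated flat, on a firm stop, 0.5 to 0.6 at the start. White plastic cup 29 (x) x 27 (y) x 7.5 mm filled with red paint; its rear top edge is caught under a clip (tin frame x -8, z 10) and is its hinge, along the tin's y; its front edge, towards the robot, stands 14 to 17 up. Steady friction (about 3 N near the front edge), it stays where it is left.
- red_pan_front (a point): point on the red pan's top face, 3 mm inside the middle of its raised front edge; moves with the pan. Seated: tin frame x -34, y -16, z 10 (1.5 above the other pans).
- red_pan_top (a point): centre of the red pan's top face; moves with the pan. Seated: tin frame x -22, y -16, z 10 mm.
- paint_tin_lid (a joint): angle of the tin's black lid, rad: 0 shut, 1.57 upright, 1.75 to 2.0 at the start (leaning away from the robot), stop at 2.06. The hinge has friction and the lid stays at any angle; 1 N at its free edge moves it.
- lid_hinge (a point): middle of the lid's hinge line, at the tin's rear edge: tin frame x +45, z 16 mm; the line runs along the tin's y axis.
- lid_edge (a point): middle of the lid's free edge on its outer face, 91 mm from the hinge line; moves with the lid. The outer face is 8 outside the hinge line (so it is the top, 24 high, when shut); the lid is 208 long, cream coloured and hollow inside.
- green_tube: squeezed white paint tube with a green cap, 38 x 112 x 25 mm, lying beside the tin; loose, to be left alone. Origin: centre of its underside.
- ochre_tube: squeezed white paint tube with an ochre cap, 38 x 112 x 25 mm, lying beside the tin; loose, to be left alone. Origin: centre of its underside.
- eraser: eraser in a blue card sleeve, 21 x 45 x 13 mm, lying in front of the tin; loose, to be left alone. Origin: centre of its underside.
- gold_marker: gold paint marker, 15 x 130 x 15 mm, lying in front of the tin; loose, to be left alone. Origin: centre of its underside.
- orange_glue_stick: orange and white glue stick, 92 long, 26 mm thick, lying to the right of the tin; loose, to be left alone. Origin: centre of its underside.
- water_pot: clear open pot with a blue foot, 121 wide, 95 mm tall, standing behind and to the left of the tin; loose, to be left alone. Origin: centre of its underside.
- yoghurt_pot: closed yoghurt pot with red and blue print, 72 wide, 71 mm tall, standing behind and to the right of the tin; loose, to be left alone. Origin: centre of its underside.
Not all that is in view belongs to the job. What is shaped like the paint_tin but blue is not meant.

How it is judged:
By the outcome, as a careful person would: the job done as asked, in the order asked, and still so for the second after the job is handed in, with the robot touching nothing.
It also fails if it takes over 42 s, if anything falls off the work surface, if the arm or the gripper's body presses on something with over 40 N, if the wrist force passes 120 N, or if a joint passes its speed limit or range.

## Working session

There is one attempt and no reset: what is moved stays moved. The work goes in short steps, Python scripts to look and compute and a shell command to move; the robot and the scene stay as the last step left them, time stands still between calls to the robot, and variables do not carry over. Pictures are saved under pics/ and viewed, at most 10 in all, crops included, and the job is handed in when it is done.

```bash
mkdir -p pics; ls; python3 - <<'E'
from rig import r,cams
import cv2,numpy as np
print(r.sense(), r.nose_length)
for n in("scene","top"):
    cv2.imwrite(f"pics/{n}0.png",cams.grab_frame(n)[:,:,::-1]); print(cams.camera_params(n))
E
```

```text
pics
{'clock': 0.0, 'qpos': array([ 1.15458549e+00,  3.53636356e-01,  1.63415994e+00,  1.82986860e-05,
        1.15519171e+00, -2.38282380e-03]), 'qvel': array([-0.00044123, -0.00110644,  0.00135309, -0.00095413,  0.00145693,
       -0.00106104]), 'joint_efforts': array([ 9.03918244e-04, -6.05243754e+01, -3.42069590e+01,  3.11080230e-04,
        9.19506740e-03, -3.97180486e-06]), 'eef_pos': array([251.1235928 , 571.83087638, 252.55798224]), 'tcp_rot': array([-3.14019734e+00, -2.00554661e-05,  2.72775723e+00]), 'contact_force': array([-0.7917818 ,  0.01256109, -0.24231485]), 'wrist_torque': array([-0.00539634,  0.03271369,  0.01462462]), 'grasp_force': 0.0, 'opening': 1.0005014063694058} 22.0
{'fx': 388.05645236791304, 'fy': 388.05645236791304, 'cx': 278.4994390354487, 'cy': 208.3783122145589, 'dist_coeffs': array([0.01812176, 0.        , 0.        , 0.        , 0.        ]), 'rvec': array([ 2.15093843, -1.32958804,  0.47211456]), 'tvec': array([-287.82694496,  417.90438361,  855.5762585 ])}
{'fx': 446.1595940551607, 'fy': 446.1595940551607, 'cx': 278.4493899884227, 'cy': 208.261997256171, 'dist_coeffs': array([0.03689987, 0.        , 0.        , 0.        , 0.        ]), 'rvec': array([ 2.20818754, -2.16411052,  0.07266252]), 'tvec': array([ -56.07767948,  552.5891515 , 1097.54092057])}
```

View pics/scene0.png

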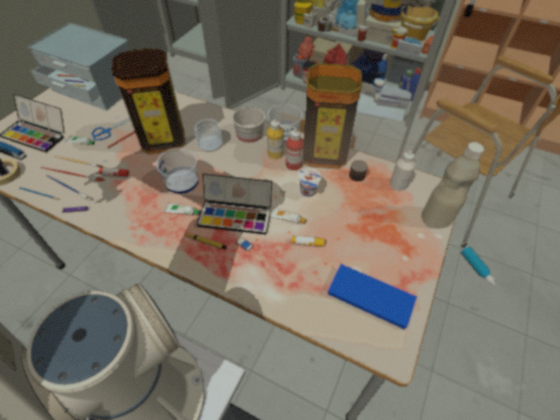

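View pics/top0.png

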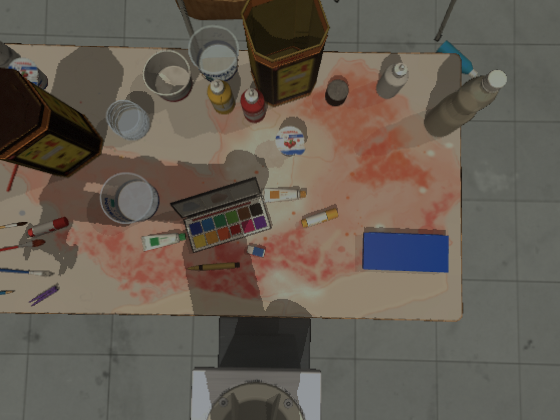

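The tin is at about (228,220) in top, with its lid leaning back, and at (235,205) in scene. I'll enlarge both views.

```bash
python3 - <<'E'
import cv2,numpy as np
t=cv2.imread("pics/top0.png")[170:280,160:300]; s=cv2.imread("pics/scene0.png")[165:255,180:300]
cv2.imwrite("pics/tc.png",cv2.resize(t,None,fx=5.5,fy=5.4,interpolation=cv2.INTER_CUBIC))
cv2.imwrite("pics/sc.png",cv2.resize(s,None,fx=6.5,fy=6.5,interpolation=cv2.INTER_CUBIC))
E
```

```text
(no output)
```

View pics/tc.png

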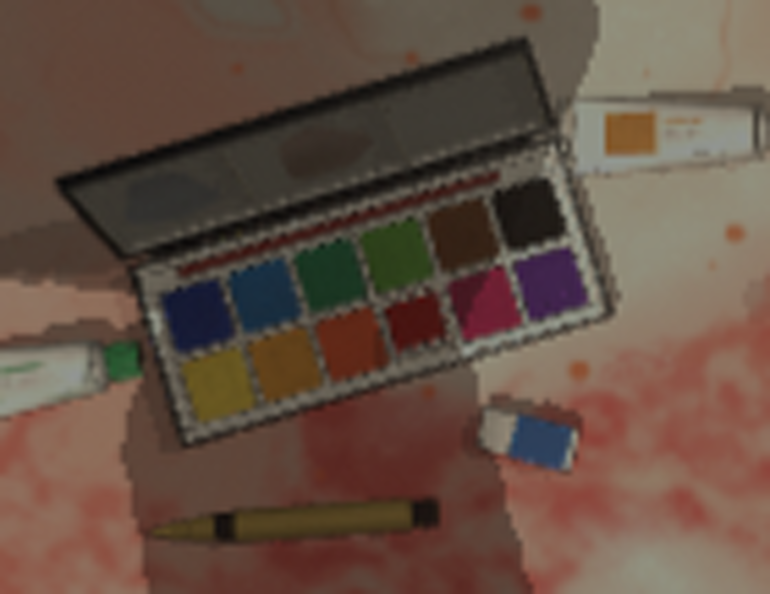

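View pics/sc.png

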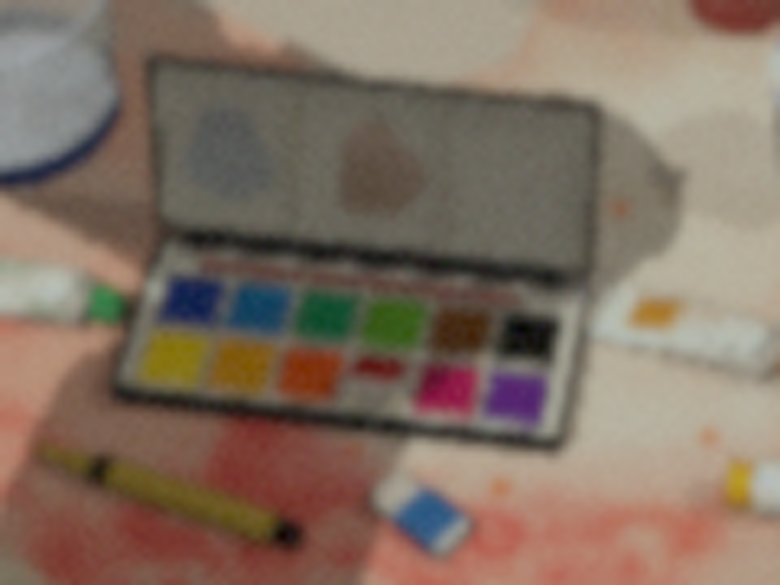

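```bash
cat >g.py <<'E'
import numpy as np,cv2
from rig import r,cams
from scipy.optimize import least_squares
from scipy.spatial.transform import Rotation as R
P={n:cams.camera_params(n) for n in("scene","top")}
def proj(n,X):
    p=P[n];K=np.array([[p['fx'],0,p['cx']],[0,p['fy'],p['cy']],[0,0,1]])
    return cv2.projectPoints(np.float64(X).reshape(-1,1,3),p['rvec'],p['tvec'],K,p['dist_coeffs'])[0][:,0]
def tin2w(q,X):
    c,s=np.cos(q[2]),np.sin(q[2]);X=np.atleast_2d(np.float64(X))
    return np.c_[q[0]+c*X[:,0]-s*X[:,1],q[1]+s*X[:,0]+c*X[:,1],X[:,2]]
def lid(th,d,h,y): return [45-d*np.cos(th)+h*np.sin(th),y,16+d*np.sin(th)+h*np.cos(th)]
E
python3 - <<'E'
from g import *
f=lambda a,o,s:(np.array(a)+.5)/s-.5+np.array(o)
T=f([(198,315),(266,295),(330,275),(397,256),(463,232),(530,213),(219,384),(286,364),(351,343),(485,302),(551,283)],(160,170),np.array([5.5,5.4]))
S=f([(193,300),(262,306),(327,318),(393,323),(460,330),(528,337),(174,358),(242,366),(311,373),(447,388),(517,396)],(180,165),6.5)
ys=[79,47,16,-16,-47,-79]
X=[(11,y,8.5) for y in ys]+[(-22,y,8.5) for y in ys if y!=-16]
for use in("t","s","ts"):
    def e(q):
        W=tin2w(q,X);o=[]
        if 't' in use:o.append(proj("top",W)-T)
        if 's' in use:o.append(proj("scene",W)-S)
        return np.concatenate(o).ravel()
    s=least_squares(e,[450,50,0.1]);print(use,s.x,np.sqrt(np.mean(s.fun**2)))
q=s.x;np.save("q.npy",q)
LT=f([(60,180),(525,38)],(160,170),np.array([5.5,5.4]));LS=f([(152,60),(597,102)],(180,165),6.5)
for n,L,h in(("top",LT,8),("scene",LS,4)):
    g=lambda th:(proj(n,tin2w(q,[lid(th[0],91,h,y) for y in(104,-104)]))-L).ravel()
    s=least_squares(g,[1.85]);print(n,s.x,s.fun)
print(tin2w(q,[(-34,-16,10),(45,0,16)]))
# other items, ground plane z: top px
def ray(n,uv,z):
    g=lambda xy:(proj(n,[[xy[0],xy[1],z]])-uv).ravel()
    return least_squares(g,[450,0]).x
for nm,uv,z in(("greencap",(184,236),10),("ochre_tip",(299,194),10),("eraser L",f((480,430),(160,170),5.45),10),("eraser R",f((575,465),(160,170),5.45),10),("markerL",(187,268),8),("markerR",(240,265),8),("ochre base",(264,195),10),("pot r",(158,200),95),("yog",(290,141),71)):
    w=ray("top",uv,z);c,s_=np.cos(q[2]),np.sin(q[2]);d=w-q[:2];print(nm,w.round(),"tin",np.round([c*d[0]+s_*d[1],-s_*d[0]+c*d[1]]))
E
```

```text
t [5.15003681e+02 8.36721739e+01 3.24363414e-01] 0.18600743227541303
s [5.14755180e+02 8.28908514e+01 3.27202747e-01] 0.17066432398247516
ts [5.14957786e+02 8.33895719e+01 3.25229175e-01] 0.20392539361463513
top [1.84205431] [-0.77173007  0.22177382  0.58994511 -0.24419668]
scene [1.8686325] [-0.957652   -0.6672723   0.47060181  0.17416472]
[[487.85256505  57.36444903  10.        ]
 [557.59877413  97.76823991  16.        ]]
greencap [480. 190.] tin [  1. 113.]
ochre_tip [591. -96.] tin [  15. -194.]
eraser L [452.  30.] tin [-77. -30.]
eraser R [437. -14.] tin [-105.  -67.]
markerL [400. 180.] tin [-78. 129.]
markerR [410.  48.] tin [-111.    0.]
ochre base [587.  -8.] tin [  39. -109.]
pot r [562. 236.] tin [ 93. 129.]
yog [713. -70.] tin [ 139. -208.]
```

Careful with the scale: shifts go in m and turns go in units of 0.2 rad. That gives: 0.119 rad is 0.595.

```bash
cat >>g.py <<'E'
def st():
    q=np.load("q.npy");s=r.sense();M=R.from_euler('xyz',s['tcp_rot']).as_matrix()
    c,n=np.cos(q[2]),np.sin(q[2]);T=np.array([[c,n,0],[-n,c,0],[0,0,1]])
    tip=T@(s['eef_pos']+22*M[:,2]-[q[0],q[1],0])
    print("t %.2f tip(tin) %s toolx %s toolz %s F(tin) %s op %.2f"%(s['clock'],tip.round(1),(T@M[:,0]).round(3),(T@M[:,2]).round(3),(T@s['contact_force']).round(2),s['opening']))
if __name__=="__main__":st()
E
echo '[[[0, 0, 0.595], [0, 0, 0], 0], [[0, 0, 0.595], [0, 0, 0], 0], [[0, 0, 0.595], [0, 0, 0], 0], [[0, 0, 0.595], [0, 0, 0], 0], [[0, 0, 0.595], [0, 0, 0], 0]]' > rows.txt && python3 -m handwheel rows.txt 20
echo '[[[0, 0, 0.595], [0, 0, 0], 0], [[0, 0, 0.595], [0, 0, 0], 0], [[0, 0, 0], [0, 0, 0], 0]]' > rows.txt && python3 -m handwheel rows.txt; python3 g.py
```

```text
clock: 0.52
eef_pos: [251.2, 572.0, 252.9]
tcp_rot: [-3.141, 0.0, 2.127]
contact_force: [0.2, 0.8, 0.9]
opening: 0.299
grasp_force: 0.0
clock: 0.77
eef_pos: [251.2, 572.0, 252.9]
tcp_rot: [-3.141, 0.001, 1.889]
contact_force: [-0.2, 0.3, 0.4]
opening: -0.002
grasp_force: 0.0
t 0.77 tip(tin) [-93.8 547.3 230.9] toolx [ 0.007  1.    -0.001] toolz [-0.001 -0.001 -1.   ] F(tin) [-0.11  0.3   0.42] op -0.00
```

To row units: -37.5 mm is -0.0375, 4.5 mm is 0.0045, -0.007 rad is -0.035.

```bash
echo '[[[0, 0, -0.035], [-0.0375, 0.0045, 0], 0], [[0, 0, 0], [-0.0375, 0.0045, 0], 0], [[0, 0, 0], [-0.0375, 0.0045, 0], 0], [[0, 0, 0], [-0.0375, 0.0045, 0], 0], [[0, 0, 0], [-0.0375, 0.0045, 0], 0]]' > rows.txt && python3 -m handwheel rows.txt >/dev/null
echo '[[[0, 0, 0], [-0.0375, 0.0045, 0], 0], [[0, 0, 0], [-0.0375, 0.0045, 0], 0], [[0, 0, 0], [-0.0375, 0.0045, 0], 0], [[0, 0, 0], [-0.0375, 0.0045, 0], 0], [[0, 0, 0], [-0.0375, 0.0045, 0], 0]]' > rows.txt && python3 -m handwheel rows.txt >/dev/null
echo '[[[0, 0, 0], [-0.0375, 0.0045, 0.015], 0], [[0, 0, 0], [-0.0375, 0.0045, 0.015], 0], [[0, 0, 0], [-0.0375, 0.0045, 0.015], 0], [[0, 0, 0], [-0.0375, 0.0045, 0.015], 0], [[0, 0, 0], [-0.0375, 0.0045, 0.015], 0]]' > rows.txt && python3 -m handwheel rows.txt >/dev/null
echo '[[[0, 0, 0], [0, 0, 0.025], 0], [[0, 0, 0], [0, 0, 0.025], 0], [[0, 0, 0], [0, 0, 0.015], 0], [[0, 0, 0], [0, 0, 0], 0], [[0, 0, 0], [0, 0, 0], 0]]' > rows.txt && python3 -m handwheel rows.txt; python3 g.py
```

```text
clock: 2.43
eef_pos: [497.2, 62.0, 112.8]
tcp_rot: [-3.14, -0.0, 1.904]
contact_force: [0.1, -0.2, 0.9]
opening: 0.001
grasp_force: 0.0
t 2.43 tip(tin) [-23.7 -14.6  90.8] toolx [-0.008  1.     0.   ] toolz [-0.002  0.    -1.   ] F(tin) [ 0.03 -0.18  0.9 ] op 0.00
```

```bash
echo '[[[0, 0, 0.04], [-0.0014, -0.0043, 0.02], 0], [[0, 0, 0], [0, 0, 0.02], 0], [[0, 0, 0], [0, 0, 0.014], 0], [[0, 0, 0], [0, 0, 0], 0], [[0, 0, 0], [0, 0, 0], 0]]' > rows.txt && python3 -m handwheel rows.txt >/dev/null; python3 g.py
python3 - <<'E'
from g import *
s=cams.grab_frame("scene")[165:255,180:300,::-1];t=cams.grab_frame("top")[170:260,180:300,::-1]
cv2.imwrite("pics/b.png",cv2.resize(np.hstack([s,t]),None,fx=3.3,fy=5,interpolation=cv2.INTER_CUBIC) if 0 else np.vstack([cv2.resize(x,None,fx=3.3,fy=3.3,interpolation=cv2.INTER_CUBIC) for x in(s,t)]))
E
```

```text
t 2.85 tip(tin) [-26.9 -15.9  38.1] toolx [ 0.001  1.    -0.   ] toolz [ 0. -0. -1.] F(tin) [-0.72  0.04 -0.47] op 0.00
```

View pics/b.png

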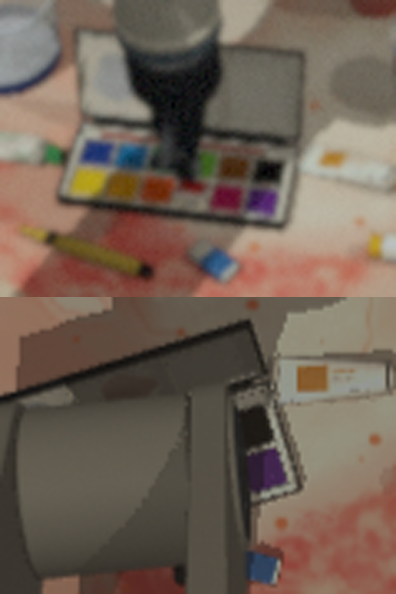

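The fingertip is over the red pan (scene crop about (185,178)), clear of the lid. Pressing down slowly.

To row units: 3 mm is 0.003, 2 mm is 0.002.

```bash
echo '[[[0, 0, 0], [0, -0.0006, 0.003], 0], [[0, 0, 0], [0, 0, 0.003], 0], [[0, 0, 0], [0, 0, 0.002], 0], [[0, 0, 0], [0, 0, 0.001], 0], [[0, 0, 0], [0, 0, 0.001], 0]]' > rows.txt && python3 -m handwheel rows.txt >/dev/null; python3 g.py
for i in 1; do echo '[[[0, 0, 0], [0, 0, 0.001], 0], [[0, 0, 0], [0, 0, 0.001], 0], [[0, 0, 0], [0, 0, 0.001], 0], [[0, 0, 0], [0, 0, 0.001], 0]]' > rows.txt && python3 -m handwheel rows.txt >/dev/null; python3 g.py; done
echo '[[[0, 0, 0], [0, 0, 0.001], 0], [[0, 0, 0], [0, 0, 0.001], 0], [[0, 0, 0], [0, 0, 0.001], 0], [[0, 0, 0], [0, 0, 0.001], 0]]' > rows.txt && python3 -m handwheel rows.txt >/dev/null; python3 g.py
```

```text
t 3.37 tip(tin) [-28.1 -16.1  27.2] toolx [0.002 1.    0.   ] toolz [-0.  0. -1.] F(tin) [0.18 0.6  0.01] op 0.00
t 3.70 tip(tin) [-27.8 -16.1  23.4] toolx [ 0.002  1.    -0.   ] toolz [ 0. -0. -1.] F(tin) [-0.28 -0.23  3.38] op 0.00
t 4.03 tip(tin) [-28.1 -16.1  19.3] toolx [ 0.002  1.    -0.   ] toolz [-0. -0. -1.] F(tin) [-1.2  -0.75  4.22] op 0.00
```

To row units: 1 mm is 0.001.

```bash
echo '[[[0, 0, 0], [0, 0, 0.001], 0], [[0, 0, 0], [0, 0, 0.001], 0], [[0, 0, 0], [0, 0, 0.001], 0]]' > rows.txt && python3 -m handwheel rows.txt >/dev/null; python3 g.py
echo '[[[0, 0, 0], [0, 0, 0.001], 0], [[0, 0, 0], [0, 0, 0.001], 0], [[0, 0, 0], [0, 0, 0.001], 0]]' > rows.txt && python3 -m handwheel rows.txt >/dev/null; python3 g.py
echo '[[[0, 0, 0], [0, 0, 0.001], 0], [[0, 0, 0], [0, 0, 0.0007], 0]]' > rows.txt && python3 -m handwheel rows.txt >/dev/null; python3 g.py
```

```text
t 4.28 tip(tin) [-28.3 -16.   16.1] toolx [0.002 1.    0.   ] toolz [-0.  0. -1.] F(tin) [-1.98 -0.01  4.9 ] op 0.00
t 4.53 tip(tin) [-28.3 -16.   13.1] toolx [0.002 1.    0.   ] toolz [-0.001  0.    -1.   ] F(tin) [-2.14 -0.83  4.28] op -0.00
t 4.70 tip(tin) [-28.4 -16.   11.4] toolx [0.002 1.    0.   ] toolz [-0.001  0.    -1.   ] F(tin) [-2.9   0.31  3.97] op 0.00
```

```bash
echo '[[[0, 0, 0], [0, 0, 0.0006], 0], [[0, 0, 0], [0, 0, 0.0005], 0]]' > rows.txt && python3 -m handwheel rows.txt >/dev/null; python3 g.py
echo '[[[0, 0, 0], [0, 0, 0.0003], 0], [[0, 0, 0], [0, 0, 0.0002], 0]]' > rows.txt && python3 -m handwheel rows.txt >/dev/null; python3 g.py
```

```text
t 4.87 tip(tin) [-28.2 -16.   10.4] toolx [0.002 1.    0.   ] toolz [-0.  0. -1.] F(tin) [-3.8   1.29 12.3 ] op -0.00
t 5.03 tip(tin) [-28.3 -16.   10.3] toolx [0.002 1.    0.   ] toolz [-0.001  0.    -1.   ] F(tin) [-5.19  1.08 16.57] op -0.00
```

Firm stop reached at z≈10.3. I'll rise and check the pan.

```bash
echo '[[[0, 0, 0], [0, 0, -0.002], 0], [[0, 0, 0], [0, 0, -0.006], 0], [[0, 0, 0], [0, 0, -0.035], 0], [[0, 0, 0], [0, 0, -0.04], 0], [[0, 0, 0], [0, 0, -0.04], 0]]' > rows.txt && python3 -m handwheel rows.txt >/dev/null
echo '[[[0, 0, 0], [-0.04, 0, 0], 0], [[0, 0, 0], [-0.04, 0, 0], 0], [[0, 0, 0], [-0.04, 0, 0], 0], [[0, 0, 0], [0, 0, 0], 0]]' > rows.txt && python3 -m handwheel rows.txt >/dev/null; python3 g.py
python3 - <<'E'
from g import *
s=cams.grab_frame("scene");t=cams.grab_frame("top")
cv2.imwrite("pics/s1.png",s[:,:,::-1]);cv2.imwrite("pics/t1.png",t[:,:,::-1])
s=s[165:255,180:300,::-1];t=t[170:260,180:300,::-1]
cv2.imwrite("pics/c.png",np.vstack([cv2.resize(x,None,fx=3.3,fy=3.3,interpolation=cv2.INTER_CUBIC) for x in(s,t)]))
q=np.load("q.npy");print((proj("scene",tin2w(q,[(-22,-16,10),(-38,-16,10),(-22,16,8.5)]))-[180,165])*3.3)
E
```

```text
t 5.78 tip(tin) [ -27.  -142.   134.3] toolx [ 0.005  1.    -0.004] toolz [ 0.004 -0.004 -1.   ] F(tin) [-0.63 -0.02 -0.18] op -0.00
[[190.75616779 190.25656215]
 [187.11597977 204.62177358]
 [155.82440466 187.26298763]]
```

View pics/c.png

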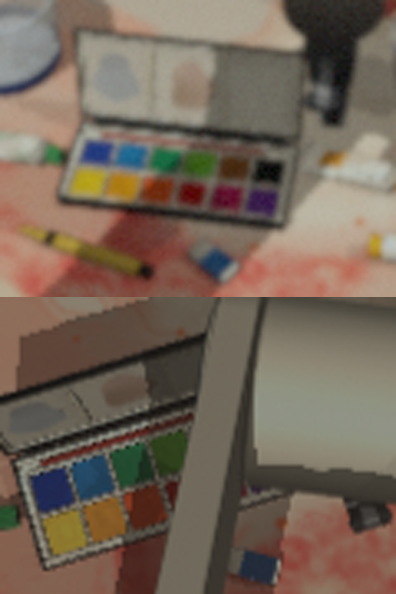

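Both views show the red pan (scene crop (192,193)) flat like its neighbours, and the tin hasn't moved. Next I'll take the hand over and behind the lid.

To row units: 28 mm is 0.028.

```bash
echo '[[[0, 0, 0], [0.028, 0.028, 0], 0], [[0, 0, 0], [0.028, 0.028, 0], 0], [[0, 0, 0], [0.028, 0.028, 0], 0], [[0, 0, 0], [0.028, 0.028, 0], 0], [[0, 0, 0], [0.028, 0.028, 0], 0]]' > rows.txt && python3 -m handwheel rows.txt >/dev/null
echo '[[[0, 0, 0.025], [0, 0.003, 0], 0], [[0, 0, 0], [0, 0, 0.015], 0], [[0, 0, 0], [0, 0, 0.02], 0], [[0, 0, 0], [0, 0, 0.011], 0], [[0, 0, 0], [0, 0, 0], 0]]' > rows.txt && python3 -m handwheel rows.txt >/dev/null; python3 g.py
```

```text
t 6.72 tip(tin) [112.8   5.1  84.3] toolx [0.006 1.    0.001] toolz [-0.005  0.001 -1.   ] F(tin) [-0.53 -0.07 -0.62] op -0.00
```

To row units: -4 mm is -0.004, -8 mm is -0.008.

```bash
echo '[[[0, 0, 0], [0, -0.008, 0], 0], [[0, 0, 0], [0, -0.004, 0], 0], [[0, 0, 0], [0, -0.004, 0], 0], [[0, 0, 0], [0, -0.004, 0], 0]]' > rows.txt && python3 -m handwheel rows.txt >/dev/null; python3 g.py
echo '[[[0, 0, 0], [0, -0.004, -0.001], 0], [[0, 0, 0], [0, -0.004, -0.001], 0], [[0, 0, 0], [0, -0.004, -0.001], 0]]' > rows.txt && python3 -m handwheel rows.txt >/dev/null; python3 g.py
echo '[[[0, 0, 0], [0, -0.004, -0.001], 0], [[0, 0, 0], [0, -0.004, -0.001], 0], [[0, 0, 0], [0, -0.004, -0.001], 0]]' > rows.txt && python3 -m handwheel rows.txt >/dev/null; python3 g.py
echo '[[[0, 0, 0], [0, -0.004, -0.002], 0], [[0, 0, 0], [0, -0.004, -0.002], 0]]' > rows.txt && python3 -m handwheel rows.txt >/dev/null; python3 g.py
```

```text
t 7.05 tip(tin) [94.8  3.6 88. ] toolx [ 0.008  1.    -0.   ] toolz [ 0.001 -0.    -1.   ] F(tin) [-0.72 -0.66  0.62] op -0.00
t 7.30 tip(tin) [83.3  3.7 90.7] toolx [ 0.007  1.    -0.   ] toolz [ 0.002 -0.    -1.   ] F(tin) [ 1.73 -0.11  1.44] op -0.00
t 7.55 tip(tin) [70.7  3.9 93.2] toolx [ 0.007  1.    -0.   ] toolz [ 0. -0. -1.] F(tin) [ 1.6  -0.09  0.68] op 0.00
t 7.72 tip(tin) [62.4  4.1 97. ] toolx [0.007 1.    0.   ] toolz [-0.001  0.    -1.   ] F(tin) [1.47 0.24 0.17] op 0.00
```

To row units: -4 mm is -0.004, 0.5 mm is 0.0005.

```bash
echo '[[[0, 0, 0], [0, -0.004, 0.0004], 0], [[0, 0, 0], [0, -0.004, 0.0004], 0], [[0, 0, 0], [0, -0.004, 0.0005], 0], [[0, 0, 0], [0, -0.004, 0.0006], 0]]' > rows.txt && python3 -m handwheel rows.txt >/dev/null; python3 g.py
echo '[[[0, 0, 0], [0, -0.004, 0.0011], 0], [[0, 0, 0], [0, -0.004, 0.0012], 0], [[0, 0, 0], [0, -0.004, 0.0013], 0]]' > rows.txt && python3 -m handwheel rows.txt >/dev/null; python3 g.py
echo '[[[0, 0, 0], [0, -0.004, 0.0015], 0], [[0, 0, 0], [0, -0.004, 0.0016], 0], [[0, 0, 0], [0, -0.004, 0.0017], 0]]' > rows.txt && python3 -m handwheel rows.txt >/dev/null; python3 g.py
```

```text
t 8.05 tip(tin) [46.6  4.1 95. ] toolx [0.007 1.    0.   ] toolz [-0.  0. -1.] F(tin) [-0.01  0.39  0.44] op 0.00
t 8.30 tip(tin) [34.6  4.2 91.3] toolx [ 0.007  1.    -0.   ] toolz [-0. -0. -1.] F(tin) [ 0.1  -0.18  0.52] op -0.00
t 8.55 tip(tin) [22.6  4.3 86.5] toolx [0.007 1.    0.   ] toolz [-0.  0. -1.] F(tin) [-0.16  0.51  1.44] op -0.00
```

```bash
python3 - <<'E'
from g import *
s=cams.grab_frame("scene")[150:260,180:310,::-1]
cv2.imwrite("pics/d.png",cv2.resize(s,None,fx=4,fy=4,interpolation=cv2.INTER_CUBIC))
E
```

```text
(no output)
```

View pics/d.png

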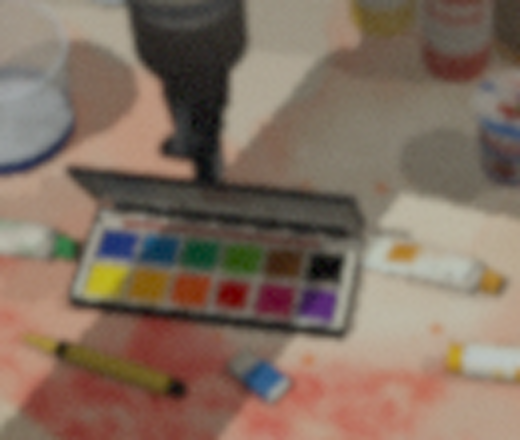

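The lid follows the finger (edge at crop (75,170)–(360,205), about 1 rad) and the red pan stays flat. I'll keep following the arc down.

```bash
echo '[[[0, 0, 0], [0, -0.004, 0.0022], 0], [[0, 0, 0], [0, -0.004, 0.0025], 0], [[0, 0, 0], [0, -0.0038, 0.0027], 0], [[0, 0, 0], [0, -0.0036, 0.0028], 0], [[0, 0, 0], [0, -0.0035, 0.0029], 0]]' > rows.txt && python3 -m handwheel rows.txt >/dev/null; python3 g.py
echo '[[[0, 0, 0], [0, -0.0032, 0.0035], 0], [[0, 0, 0], [0, -0.003, 0.0037], 0], [[0, 0, 0], [0, -0.0029, 0.0038], 0], [[0, 0, 0], [0, -0.0028, 0.0039], 0], [[0, 0, 0], [0, -0.0026, 0.004], 0]]' > rows.txt && python3 -m handwheel rows.txt >/dev/null; python3 g.py
echo '[[[0, 0, 0], [0, -0.0018, 0.0037], 0], [[0, 0, 0], [0, -0.0016, 0.0037], 0], [[0, 0, 0], [0, -0.0014, 0.0037], 0], [[0, 0, 0], [0, -0.0012, 0.0037], 0]]' > rows.txt && python3 -m handwheel rows.txt >/dev/null; python3 g.py
echo '[[[0, 0, 0], [0, -0.001, 0.003], 0], [[0, 0, 0], [0, -0.0008, 0.003], 0], [[0, 0, 0], [0, -0.0006, 0.003], 0]]' > rows.txt && python3 -m handwheel rows.txt >/dev/null; python3 g.py
```

```text
t 9.02 tip(tin) [ 3.6  4.4 73.3] toolx [ 0.007  1.    -0.   ] toolz [-0. -0. -1.] F(tin) [ 0.65 -0.29  0.85] op -0.00
t 9.43 tip(tin) [-10.8   4.5  54.2] toolx [0.007 1.    0.   ] toolz [-0.  0. -1.] F(tin) [-0.26  0.41  1.78] op 0.00
t 9.77 tip(tin) [-16.6   4.6  39.5] toolx [0.007 1.    0.   ] toolz [-0.  0. -1.] F(tin) [-0.18  0.25  1.54] op -0.00
t 10.02 tip(tin) [-18.9   4.6  30.6] toolx [ 0.007  1.    -0.   ] toolz [-0. -0. -1.] F(tin) [-1.9   0.31  0.64] op 0.00
```

To row units: 2 mm is 0.002, 1 mm is 0.001.

```bash
echo '[[[0, 0, 0], [0, -0.0003, 0.002], 0], [[0, 0, 0], [0, 0, 0.002], 0], [[0, 0, 0], [0, 0, 0.001], 0]]' > rows.txt && python3 -m handwheel rows.txt >/dev/null; python3 g.py
echo '[[[0, 0, 0], [0, 0, 0.001], 0], [[0, 0, 0], [0, 0, 0.0006], 0]]' > rows.txt && python3 -m handwheel rows.txt >/dev/null; python3 g.py
echo '[[[0, 0, 0], [0, 0, 0.0005], 0], [[0, 0, 0], [0, 0, 0.0003], 0]]' > rows.txt && python3 -m handwheel rows.txt >/dev/null; python3 g.py
```

```text
t 10.27 tip(tin) [-19.1   4.6  25.6] toolx [0.007 1.    0.   ] toolz [-0.  0. -1.] F(tin) [-0.35  0.16  0.29] op -0.00
t 10.43 tip(tin) [-19.    4.6  24.5] toolx [0.007 1.    0.   ] toolz [ 0.  0. -1.] F(tin) [-2.98  0.41 13.62] op -0.00
t 10.60 tip(tin) [-18.9   4.6  24.4] toolx [ 0.007  1.    -0.   ] toolz [ 0. -0. -1.] F(tin) [-4.77  1.51 19.53] op -0.00
```

Firm stop at the shut height. Retreating.

To row units: -40 mm is -0.04, -30 mm is -0.03.

```bash
echo '[[[0, 0, 0], [0, 0, -0.002], 0], [[0, 0, 0], [0, 0, -0.006], 0], [[0, 0, 0], [0, 0, -0.03], 0], [[0, 0, 0], [0, 0, -0.04], 0], [[0, 0, 0], [0, 0, -0.04], 0]]' > rows.txt && python3 -m handwheel rows.txt >/dev/null
echo '[[[0, 0, 0], [0, 0, -0.03], 0], [[0, 0, 0], [-0.04, 0, 0], 0], [[0, 0, 0], [-0.04, 0, 0], 0], [[0, 0, 0], [-0.04, 0, 0], 0], [[0, 0, 0], [-0.04, 0, 0], 0]]' > rows.txt && python3 -m handwheel rows.txt >/dev/null
echo '[[[0, 0, 0], [-0.04, 0, 0], 0], [[0, 0, 0], [-0.04, 0, 0], 0], [[0, 0, 0], [-0.04, 0, 0], 0], [[0, 0, 0], [0, 0, 0], 0], [[0, 0, 0], [0, 0, 0], 0]]' > rows.txt && python3 -m handwheel rows.txt >/dev/null; python3 g.py
python3 - <<'E'
from g import *
q=np.load("q.npy")
o=[]
for n,(a,b) in(("scene",(150,180)),("top",(165,150))):
    s=cams.grab_frame(n)[a:a+110,b:b+150,::-1]
    s=cv2.resize(s,None,fx=2.6,fy=2.6,interpolation=cv2.INTER_CUBIC);o.append(s)
    p=proj(n,tin2w(q,[(-46,104,24),(-46,-104,24),(46,-104,24),(46,104,24)]))-[b,a]
    for u in p*2.6: cv2.circle(s,tuple(int(v) for v in u),2,(0,0,255),-1)
cv2.imwrite("pics/e.png",np.vstack(o))
E
```

```text
t 11.85 tip(tin) [ -21.5 -277.5  171.5] toolx [ 0.01  1.   -0.  ] toolz [ 0. -0. -1.] F(tin) [ 0.34  0.86 -0.16] op 0.00
```

View pics/e.png

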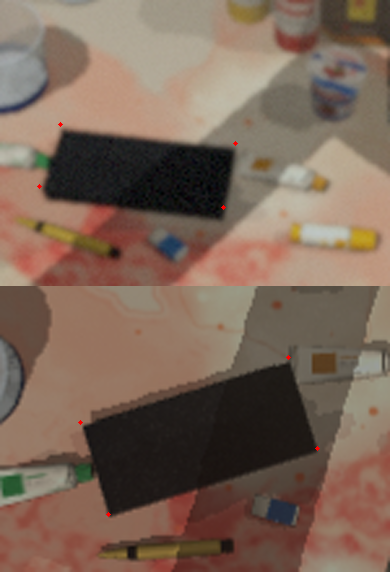

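The lid appears shut and the neighbouring items are unmoved. In the scene view the rear edge sits about 2.7 px below its predicted place, so I'll check the height by fitting the outline.

```bash
python3 - <<'E'
from g import *
q0=np.load("q.npy");m={}
for n,(a,b,w) in(("scene",(190,185,95)),("top",(180,175,105))):
    f=cams.grab_frame(n); g=cv2.GaussianBlur(f.max(2),(3,3),0)
    k=(g<55).astype('u1'); z=np.zeros_like(k);z[a:a+60 if n=="scene" else a+90,b:b+w]=1
    k*=z;_,lab,st_,_=cv2.connectedComponentsWithStats(k);i=1+st_[1:,4].argmax();m[n]=(lab==i);print(n,st_[i])
def mask(n,q,th):
    P_=[(x,y,0) for x in(-46,46) for y in(-104,104)]+[lid(th,d,h,y) for d in(0,91) for h in(0,8) for y in(-104,104)]
    h=cv2.convexHull((proj(n,tin2w(q,P_))*16).round().astype(np.int32));z=np.zeros((420,560),np.uint8)
    return cv2.fillConvexPoly(z,h,1,8,4)>0
def c(v): return sum((mask(n,v[:3],v[3])^m[n]).sum() for n in m)
for th in(0,.03,.06,.1,.15):
    best=min(((c([q0[0]+dx,q0[1]+dy,q0[2]+da,th]),dx,dy,da) for dx in range(-8,7,2) for dy in range(-6,7,2) for da in(-.02,-.01,0,.01,.02)));print(th,best,c([*q0,th]))
for n in m:
    ys,xs=np.where(m[n]);Y,X=np.where(mask(n,q0,0));print(n,len(xs),xs.mean(),ys.mean(),len(X),X.mean(),Y.mean())
f=cams.grab_frame("scene")[185:245,180:285,::-1];f=cv2.resize(f,None,fx=7,fy=7,interpolation=cv2.INTER_CUBIC)
f=cv2.convertScaleAbs(f,alpha=1.8)
for zz,col in((0,(0,255,255)),(16,(0,255,0)),(24,(0,0,255))):
    p=(proj("scene",tin2w(q0,[(-46,104,zz),(-46,-104,zz),(46,-104,zz),(46,104,zz)]))-[180,185]+.5)*7
    cv2.polylines(f,[p.astype(np.int32)],True,col,1)
cv2.imwrite("pics/f.png",f)
E
```

```text
scene [ 198  201   72   33 1743]
top [ 183  195   89   58 3004]
0 (np.int64(630), 0, 0, 0) 630
0.03 (np.int64(647), 0, 0, 0) 647
0.06 (np.int64(670), 0, 0, 0) 670
0.1 (np.int64(689), -2, 2, 0.02) 692
0.15 (np.int64(722), 0, 0, 0) 722
scene 1743 234.12564543889846 217.04819277108433 2165 233.80323325635104 216.24572748267897
top 3004 226.45605858854861 223.14347536617842 3204 226.37890137328338 222.99157303370785
```

View pics/f.png

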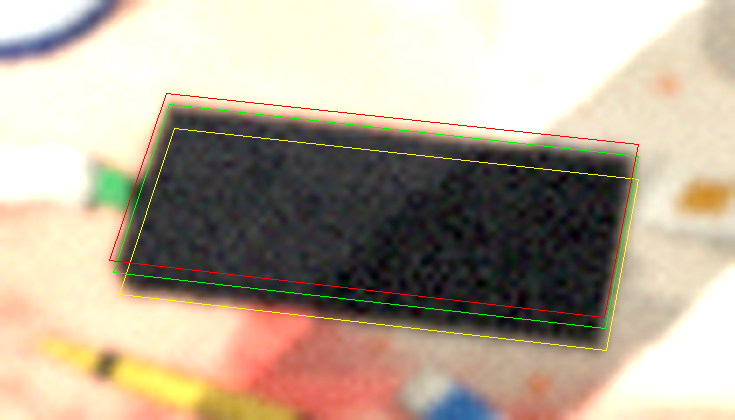

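```bash
python3 -c "
from rig import r
print(r.sign_off())"
```

```text
the job is handed in; nothing more can be done
None
```

The red pan is pressed flat and the lid is shut. In the last pictures the tin and the things right around it were where they started, and I moved the hand clear and handed the job in at about 12 s on the robot's clock.

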